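# Set out a stretcher bar for sawing

## Task

Two metal-tagged blocks lie on the stretcher bar on the little saw bench: sort them off it first, setting each one flat in the shallow nest that carries the same shape of tag (round disc or straight strip) and letting go of it. Then, without lifting the bar, slide it out over the bench's end, along the middle of the beam, until its leading end is level with the brass pointer on the rail; it is then overbalanced, so finish while holding it there, lying flat and straight on the beam, as if for the saw. Do not shift the pointer, let the bar tip or fall, or disturb the other things on the table.

Things in the scene. Friction and masses are not known exactly. Their poses are not given: they have to be found in the camera images.
- bench: Small fixed wooden saw bench: a beam 36 mm wide (x) and 240 mm long (y), its top 70 mm above the table, on two feet 120 mm wide (x), 30 mm long (y) and 28 mm high, 85 mm either side of its middle. Origin: on the table under the middle of the beam. Its y axis runs along the beam; the bar is slid toward -y, out over the beam's end at y = -120 mm. An aluminium rail (top 52 mm above the table) runs beside the overhang from y = -75 to -360 mm at x = -68 mm.
- pointer (a point): Tip of the brass pointer on the rider that sits on the rail: the mark for the overhang. 88 mm above the table and 44 mm from the beam's centre line (bench x = -44 mm), 185 to 215 mm beyond the beam's end; axes as the bench's. The pointer is 3 mm thick in y, and 19 mm clear of the side of a bar that lies on the beam's centre line. It slides along the rail with about 4 N of friction if pushed.
- rider (a joint): Place of the rider on the rail in m: 0 = 185 mm beyond the beam's end, 0.03 = 215 mm. To be left as found.
- bar: Light wooden stretcher bar, 50 mm wide (x), 340 mm long (y), 18 mm thick, about 0.22 kg, lying flat along the beam. Origin: centre of its underside; y runs along it, toward its tail. It balances about its middle, so it tips once its middle is pushed out past the beam's end unless it is held. Its sides stand about 7 mm out past the beam's on either hand, so it can be taken across its width.
- bar_end (a point): Middle of the bar's leading end (its -y end), on the top face.
- bar_tail (a point): Middle of the bar's tail end (its +y end), on the top face.
- block_round: Wooden block, 40 mm (x) by 50 mm (y), 34 mm tall, 0.06 kg, with a round dark steel disc (26 mm across, 3 mm thick) on its top; lies on the bar, long side along it. Origin: centre of its underside.
- block_strip: The same block but with a straight dark steel strip (10 x 36 mm, 3 mm thick) on its top. Origin: centre of its underside.
- nest_round: Shallow fixed plywood nest on the table, 72 mm (x) by 82 mm (y) outside, walls 5 mm thick and 14 mm high, inside 62 by 72 mm, floor 5 mm above the table; a tab on its -y side carries a round dark steel disc. Origin: on the table under the middle of the nest.
- nest_strip: The same nest, with a straight dark steel strip on its tab. Origin: on the table under the middle of the nest.
- jar_a: Bystander: small black jar with a grey lid, 44 mm across, 68 mm tall. Origin: centre of its underside.
- jar_b: Bystander: second small black jar with a grey lid, 44 mm across, 66 mm tall. Origin: centre of its underside.
- tube_b: Bystander: loose paint tube, 180 x 50 x 32 mm. Origin: centre of its underside.
- tape: Bystander: roll of tape lying flat, 104 mm across, 25 mm high. Origin: centre of its underside.
- rubber: Bystander: pale eraser, 22 x 50 x 13 mm. Origin: centre of its underside.
- jar_c: Bystander: third small black jar with a grey lid, 44 mm across, 68 mm tall. Origin: centre of its underside.
Things that resemble listed ones, but are neither listed nor needed, are in the scene too. What is shaped like the block_strip but red is not meant. What is shaped like the block_round but white is not meant.

How it is judged (in metres and radians):
On the way:
1. both blocks lie flat, let go, in the nests with their own shape of tag (x of block_round in the frame of nest_round between -0.016 and 0.016 m and y of block_round in the frame of nest_round between -0.016 and 0.016 m and z of block_round in the frame of nest_round between -0.001 and 0.009 m and angle between each of block_round, block_strip's own z axis and vertical below 0.15 rad and contact force between each of block_round, block_strip and the arm below 0.1 N and contact force between each of block_round, block_strip and the fingers below 0.1 N and x of block_strip in the frame of nest_strip between -0.016 and 0.016 m and y of block_strip in the frame of nest_strip between -0.016 and 0.016 m and z of block_strip in the frame of nest_strip between -0.001 and 0.009 m), for 0.2 s.
At the end, for the whole second after the job is handed in: Each block flat and let go in the nest of its own tag (16 mm). Bar flat on the beam (0.06 rad, 7 mm high or low), straight (0.09 rad), its leading end within 16 mm of the centre line and level with the pointer within 6 mm, still, held with over 1 N (all of step 1 and y of bar_end in the frame of pointer between -0.006 and 0.006 m and x of bar_end in the frame of bench between -0.016 and 0.016 m and angle between the y axis of bar and the y axis of bench, either way round below 0.09 rad and angle between bar's own z axis and vertical below 0.06 rad and z of bar in the frame of bench between 0.063 and 0.077 m and linear speed of bar below 0.01 m/s and (contact force between bar and the fingers above 1 N or contact force between bar and the arm above 1 N)); the arm keeps its last pose, push and grip.
It fails at once if the bar tips, falls, or is lifted off the beam (angle between bar's own z axis and vertical above 0.2 rad or z of bar in the frame of bench above 0.09 m or z of bar in the frame of bench below 0.05 m).
It fails at once if the pointer is shifted (distance of pointer from where it was at the start of the episode above 0.005 m).
It fails at once if a bystander is disturbed (distance of any of jar_a, jar_b, tube_b, tape, rubber, jar_c from where it was at the start of the episode above 0.025 m).
It also fails if it takes over 69 s, if anything falls off the work surface, if the arm or the gripper's body presses on something with over 40 N, if the wrist force passes 120 N, or if a joint passes its speed limit or range.

## Robot

A 7-joint arm with a two-finger parallel gripper is mounted at the origin on a cart in front of the work surface, level with it; the furniture and walls round the work are solid. World frame = base frame: x ahead of the robot, y to its left, z up, the work surface at z = 0. Lengths are in m, angles in degrees, forces in N, time in s.
With the tool pointing down it reaches from about 0.425 to 0.975 m from the base axis. Payload 16.7 kg.
Tool frame: the origin (TCP) lies at the very end of the fingers, on their centre line; the grasp point (between the pads) lies 19 mm behind it; z points along the fingers, y is the direction in which the jaws open and shut (so a half turn about z gives the same grasp; the last joint's range is limited). The gripper opens to 85 mm and grips with 20 to 120 N. Pads are 22 mm wide; open, the fingers measure 114 mm over their backs; the gripper's body (76 mm by 85 mm) begins 54 mm behind the grasp point. The pads swing forward as they close: fully open they stand 13 mm farther back than shut.
Start: joints at [-84.311, 24.414, 4.234, 92.017, -1.954, 63.644, -3.845], TCP at [0.166, 0.654, 0.231] pointing down, gripper open.
Joint ranges: [-163.25, 163.25], [-28.42, 122.38], [-70.27, 78.77], [12.13, 141.07], [-58.53, 238.53], [9.26, 117.41], [-156.51, 156.51]. Speed limits (degrees/s): [108.29, 108.29, 136.94, 136.94, 172.46, 172.46, 172.46].

## Interface

Orientations are given as [roll, pitch, yaw] about the fixed x, y, z axes, in that order (R = Rz(yaw) Ry(pitch) Rx(roll)).
In Python, from cell import get_state, camera, get_calibration, finish_job gives the robot as it stands. The module is installed in compiled form; this text tells all that it offers.
- The arm moves only by the tool step_arm, never from a script. Its argument "motion" is a list of rows, each a list of 7 numbers: the shift along the tool's x, y, z in mm, then the turn, a rotation vector about the tool's x, y, z in degrees, then the closure, from -1 (fully open) to 1 (shut). A call has 1 to 20 rows; each row shifts and turns the commanded pose from where the row before left it, along the tool's axes as they then stand; what a row does not reach is not made up. A row lasts 1/12 s, in which the tool goes at most 41.7 mm and 7.16 degrees, less where a joint would pass 70% of its speed; a pose out of reach is approached as far as the arm can. A call with a gripper value outside its range is refused whole. The fingers move at their own pace and stop on an object; "force" is the grip in N (left out, the last holds). Time passes only in rows, so rows that do not move let the fingers close. It gives the time, the measured TCP pose, the force and the opening at its end, in the units of the state.
- get_state(): the state, without advancing time (a new reading comes with each control period).
- camera(name): name is "scene" or "top"; returns the picture (420x560x3 uint8, red, green, blue); there is no depth.
- get_calibration(name): a dict with "fx", "fy", "cx", "cy" (pixels), "R" (3x3) and "t" (3): a world point X has camera coordinates R X + t. Camera axes: x right, y down, z forward; pixel columns grow to the right and rows downward; lengths in m; the calibration is good to about 2 mm. A picture is of the moment at which its call begins. get_calibration takes no time and is no camera call.
- finish_job(): hands the job in, once; it reports no verdict.
The state is a dict: "t": time; "joints": joint angles; "joint_velocities": joint speeds; "tau": joint torques, N m; "ee_pos": TCP position; "eef_rot": TCP orientation; "ft_force": force on the tool from outside, world axes, zero at the start; "wrist_torque": the same for the moment, N m; "width": finger opening in m.
Only numpy, scipy, OpenCV 4.12 (cv2) and the standard library are available. Lean on these libraries where they do the work, as an engineer would, in place of code of your own. Each camera call takes 0.05 s, during which the arm holds its last target. There are 200 camera calls.

## Working session

There is one attempt and no reset: what is moved stays moved. The work goes in short steps, Python scripts to look and compute and a tool call to move; the robot and the scene stay as the last step left them, time stands still between calls to the robot, and variables do not carry over. Pictures are saved under pics/ and viewed, about 8 in all and at most 12, crops included, and the job is handed in when it is done.

Besides the shell and the picture viewer there is one more tool, called after "Emit:" as name(argument=value, ...) on one line, values as JSON. step_arm: Moves the arm, as the interface text tells. Its arguments: {"type":"object","properties":{"motion":{"type":"array","items":{"type":"array","items":{"type":"number"}}},"force":{"type":"number"}},"required":["motion"]}

```bash
mkdir -p pics
python3 - <<'E'
from cell import *
import cv2,numpy as np
for n in("scene","top"):
    im=camera(n); cv2.imwrite(f"pics/{n}0.png",im[:,:,::-1]); 
    cv2.imwrite(f"pics/{n}0b.png",cv2.resize(im[:,:,::-1],(800,600),interpolation=cv2.INTER_CUBIC))
    c=get_calibration(n); print(n,{k:np.round(v,4).tolist() for k,v in c.items()}, (-np.array(c["R"]).T@c["t"]).round(3))
s=get_state(); print(s)
E
```

```text
scene {'fx': 414.7157, 'fy': 414.7157, 'cx': 280.5841, 'cy': 207.5277, 'R': [[0.8551, -0.5179, -0.0234], [-0.2889, -0.4385, -0.851], [0.4305, 0.7345, -0.5246]], 't': [-0.4929, 0.2203, 0.9672]} [ 0.069 -0.869  0.683]
top {'fx': 500.6794, 'fy': 500.6794, 'cx': 284.5842, 'cy': 212.8239, 'R': [[0.0112, -0.9998, 0.0154], [-0.9854, -0.0137, -0.1696], [0.1698, -0.0133, -0.9854]], 't': [-0.0516, 0.5492, 1.3546]} [ 0.312 -0.026  1.429]
{'t': 0.1, 'joints': array([-84.3121706 ,  24.44713808,   4.2314955 ,  92.04831621,
        -1.95536765,  63.64400271,  -3.84263651]), 'joint_velocities': array([-0.00663897,  0.01418523, -0.06366991, -0.1174362 ,  0.0707856 ,
       -0.00090077,  0.00158993]), 'tau': array([ 6.07683658e-03, -9.51529527e+01,  3.77142325e+00, -4.64415908e+01,
        1.98260701e-02,  6.53635871e-03,  9.44806243e-05]), 'ee_pos': array([0.16612037, 0.65385636, 0.23067016]), 'eef_rot': array([-1.79932773e+02,  3.38785370e-03,  1.65745816e+02]), 'ft_force': array([0.69810956, 0.02737415, 0.46082808]), 'wrist_torque': array([-0.03665935,  0.03477392,  0.00697698]), 'width': 0.08535016420206368}
```

View pics/top0b.png

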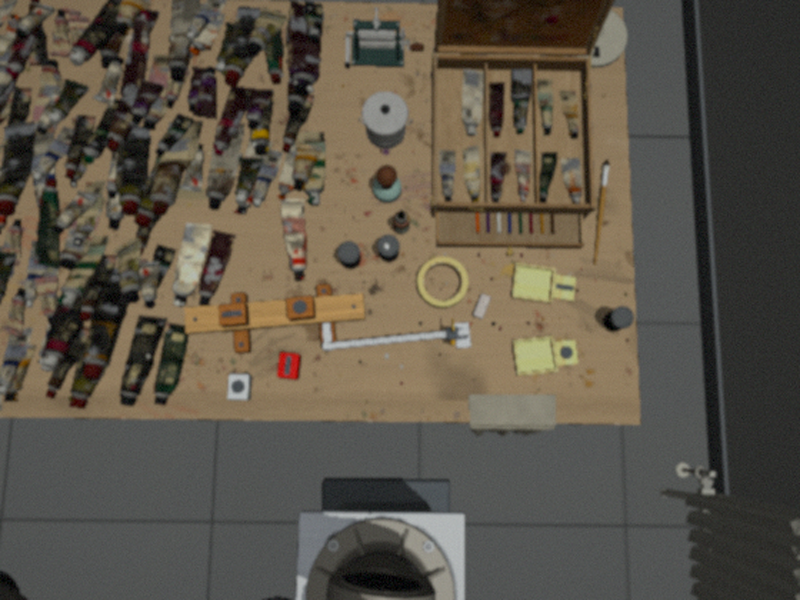

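View pics/scene0b.png

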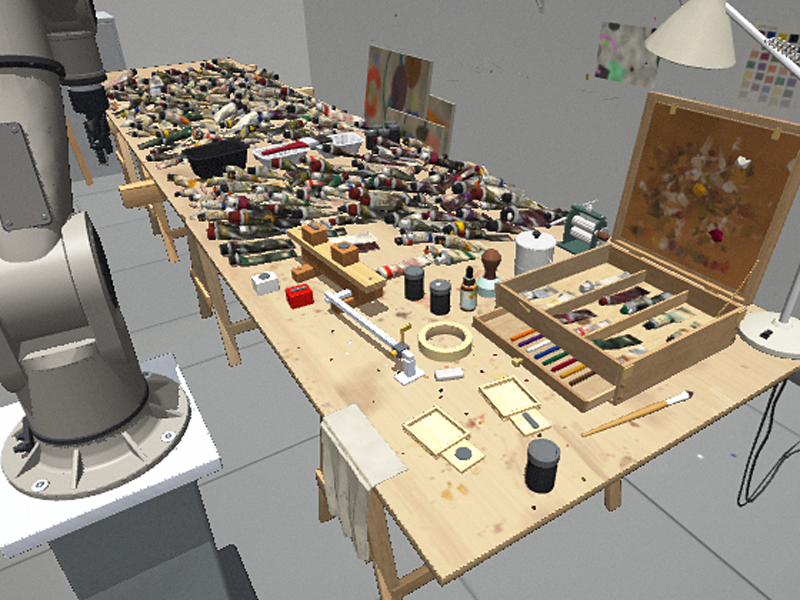

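The top view shows the bar at about (185–365, 295–330) with a block at (233,315) and one at (300,307). The rail pointer is near (448,333), and the nests are at (532,283) (strip) and (533,355) (round). I'll zoom in on the tags and details.

Run:
```python
import cv2,numpy as np
t=cv2.imread("pics/top0.png"); s=cv2.imread("pics/scene0.png")
C=lambda im,x,y,w,h,W,H:cv2.resize(im[y:y+h,x:x+w],(W,H),interpolation=cv2.INTER_CUBIC)
a=C(t,120,190,220,75,800,273)  # x3.636
b=C(s,195,145,110,90,400,327)  # x3.636
c=C(t,340,175,110,90,400,327)
cv2.imwrite("pics/z1.png",np.vstack([a,np.hstack([b,c])]))
```

```text
(no output)
```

View pics/z1.png

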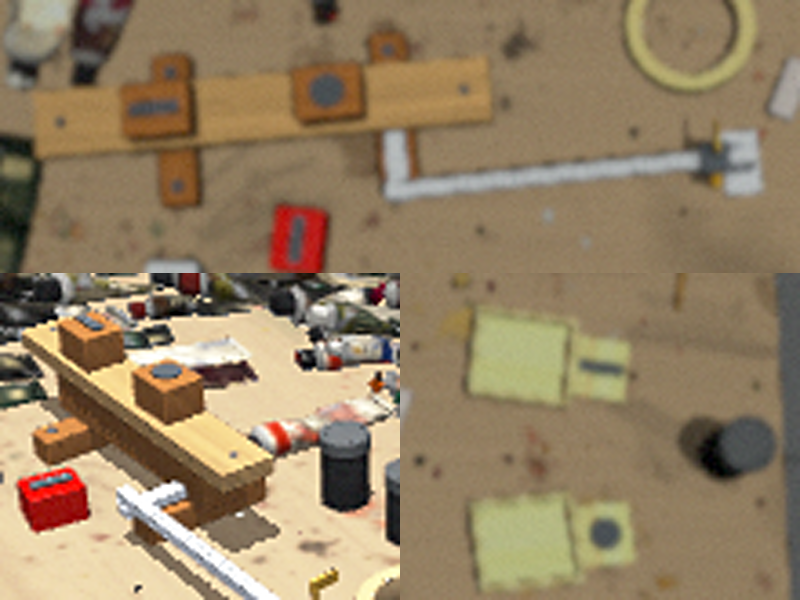

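```bash
cat > h.py <<'E'
import cv2,numpy as np
from cell import *
def ray(n,u,v,z):
    c=get_calibration(n);R=np.array(c["R"]);o=-R.T@c["t"]
    d=R.T@np.array([(u-c["cx"])/c["fx"],(v-c["cy"])/c["fy"],1]); return o+d*(z-o[2])/d[2]
def proj(n,X):
    c=get_calibration(n);p=np.array(c["R"])@X+c["t"];return np.array([c["fx"]*p[0]/p[2]+c["cx"],c["fy"]*p[1]/p[2]+c["cy"]])
def rect(n,mask,z,k=1,show=""):
    """largest blobs of mask as rectangles on plane z: centre, sizes, angle of long side"""
    cs,_=cv2.findContours(mask,cv2.RETR_EXTERNAL,cv2.CHAIN_APPROX_NONE)
    out=[]
    for c in sorted(cs,key=cv2.contourArea)[::-1][:k]:
        P=np.array([ray(n,u,v,z)[:2] for u,v in c[:,0]])
        (cx,cy),(w,h),a=cv2.minAreaRect((P*1000).astype(np.float32))
        if w<h:a,w,h=a+90,h,w
        out.append((round(cx,1),round(cy,1),round(w,1),round(h,1),round((a+90)%180-90,1)));print(show,out[-1],c[:,0].mean(0).round(1))
    return out
E
python3 - <<'E'
from h import *
t=cv2.imread("pics/top0.png");hsv=cv2.cvtColor(t,cv2.COLOR_BGR2HSV)
def z(x,y):return int(120+x/3.636),int(190+y/3.636)
for nm,p in dict(bar=(230,110),bar2=(430,90),blk=(300,90),blkS=(150,95),foot=(180,185),table=(550,80),ptr=(715,130),disc=(325,90)).items():
    u,v=z(*p);print(nm,hsv[v,u])
print('nest',hsv[175+int(90/3.636),340+int(520/3.636)-110])
def region(m,x,y,w,h):
    r=np.zeros_like(m);r[y:y+h,x:x+w]=m[y:y+h,x:x+w];return r
nest=cv2.inRange(hsv,(22,60,120),(40,255,255))
rect("top",region(nest,462-0-110+0,175,150,90),.014,4,"nests")
g=hsv[195:245,295:335]; m=cv2.inRange(hsv,(15,130,90),(35,255,255)); 
ys,xs=np.nonzero(region(m,295,195,40,55));print('gold',list(zip(xs,ys,hsv[ys,xs].tolist())))
E
```

```text
bar [ 18 129 162]
bar2 [ 18 124 168]
blk [ 14 185 143]
blkS [ 14 165 136]
foot [ 9 67 92]
table [ 16  87 147]
ptr [ 18 117 126]
disc [103  28  81]
nest [ 33  76 188]
nests (458.5, -322.4, 128.6, 76.4, -82.2) [380.6 248. ]
nests (601.9, -319.8, 133.0, 76.8, 84.3) [379.1 197.9]
nests (666.3, -254.4, 6.6, 1.3, -62.3) [357.  176.2]
nests (637.3, -251.4, 0.0, 0.0, 0.0) [356. 186.]
gold [(np.int64(316), np.int64(229), [22, 133, 109]), (np.int64(317), np.int64(229), [23, 137, 138]), (np.int64(316), np.int64(230), [22, 132, 93]), (np.int64(317), np.int64(230), [23, 136, 129]), (np.int64(315), np.int64(238), [19, 149, 94]), (np.int64(316), np.int64(238), [20, 178, 122]), (np.int64(317), np.int64(238), [20, 172, 144]), (np.int64(315), np.int64(239), [18, 165, 110]), (np.int64(316), np.int64(239), [22, 211, 138]), (np.int64(317), np.int64(239), [21, 188, 159]), (np.int64(315), np.int64(240), [19, 154, 111]), (np.int64(316), np.int64(240), [21, 182, 139]), (np.int64(317), np.int64(240), [21, 169, 158]), (np.int64(316), np.int64(241), [20, 132, 133])]
```

Run:
```python
from h import *
t=cv2.imread("pics/top0.png");s=cv2.imread("pics/scene0.png");hsv=cv2.cvtColor(t,cv2.COLOR_BGR2HSV)
def region(m,x,y,w,h):
    r=np.zeros_like(m);r[y:y+h,x:x+w]=m[y:y+h,x:x+w];return r
bar=cv2.inRange(hsv,(14,108,100),(24,255,255)); blk=cv2.inRange(hsv,(8,140,60),(15,255,255))
u=region(cv2.morphologyEx(bar|blk,cv2.MORPH_OPEN,np.ones((3,3))),120,190,140,45)
u2=cv2.morphologyEx(u,cv2.MORPH_OPEN,np.ones((12,12)))
rect("top",region(u2,120,190,140,50),.088,2,"bar")
b=cv2.morphologyEx(region(blk,150,205,75,30),cv2.MORPH_CLOSE,np.ones((7,7)));rect("top",b,.122,2,"blk")
P=lambda q,x0,y0,z:np.array([ray("top",x0+a/3.636,y0+c/3.636,z)[:2]*1000 for a,c in q])
def quad(nm,q,x0,y0,z):
    p=P(q,x0,y0,z);d=(p[0]-p[1])+(p[3]-p[2]);print(nm,"centre",p.mean(0).round(1),"yaw",round(np.degrees(np.arctan2(d[1],d[0]))-90,1),"L",(np.linalg.norm(d)/2).round(1),"W",(np.linalg.norm(p[0]-p[3]+p[1]-p[2])/2).round(1))
# order: tail-up, lead-up, lead-down, tail-down (crop rows offset 273 for the lower pictures)
quad("bar",[(35,93),(488,57),(492,120),(37,157)],120,190,.088)
quad("blkS",[(122,85),(190,80),(193,134),(125,138)],120,190,.122)
quad("blkR",[(292,69),(362,64),(364,115),(296,122)],120,190,.122)
quad("nestS",[(478,37),(575,49),(565,132),(467,122)],340-110,175,.014)
quad("nestS'",[(478-400,37),(575-400,49),(565-400,132),(467-400,122)],340,175,.014)
quad("nestR'",[(467-400,229),(572-400,219),(582-400,309),(480-400,317)],340,175,.014)
print("disc",P([(325,90)],120,190,.125),"strip",P([(154,107)],120,190,.125))
C=lambda im,x,y,w,h,W,H:cv2.resize(im[y:y+h,x:x+w],(W,H),interpolation=cv2.INTER_CUBIC)
cv2.imwrite("pics/z2.png",np.hstack([C(s,265,215,40,60,400,600),C(t,296,215,40,60,400,600)]))
```

```text
bar (518.4, 211.1, 81.1, 51.5, -87.2) [190.  220.4]
bar (532.1, 101.1, 81.8, 49.5, -89.2) [231.3 216.2]
blk (514.1, 276.2, 78.1, 52.4, 3.2) [164.5 220.2]
blk (527.6, 153.5, 51.1, 41.8, -83.9) [209.9 214.7]
bar centre [521.5 204.5] yaw 5.5 L 337.0 W 47.9
blkS centre [513.2 275.3] yaw 4.6 L 49.0 W 39.4
blkR centre [527.2 152.2] yaw 5.8 L 50.1 W 38.4
nestS centre [ 601.6 -301.2] yaw -5.8 L 77.9 W 68.9
nestS' centre [ 601.6 -301.2] yaw -5.8 L 77.9 W 68.9
nestR' centre [ 455.4 -301.6] yaw 5.7 L 81.6 W 70.0
disc [[528.48041826 154.4476589 ]] strip [[514.32918571 277.23557093]]
```

View pics/z2.png

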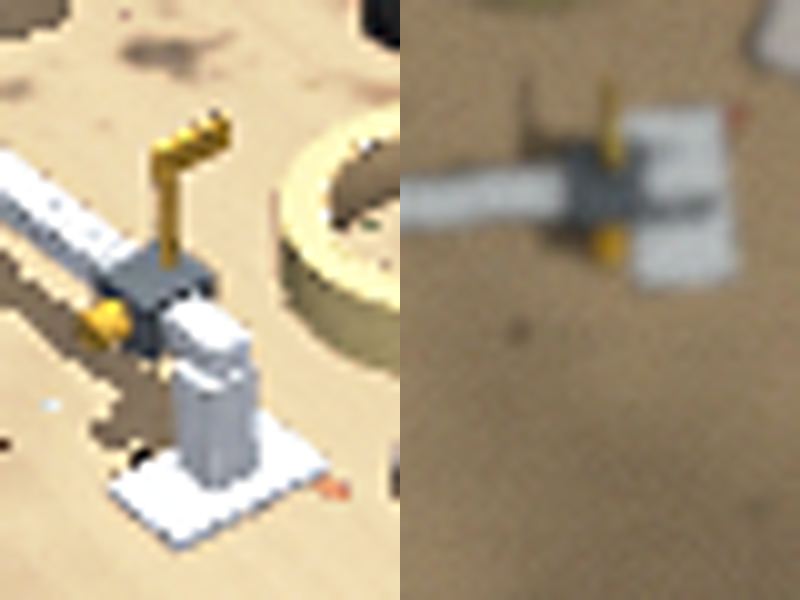

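The tip is at scene pixel (287.8, 227.5) and top pixel (317, 223). The left block carries the strip and the right one the disc. I'll triangulate the tip while starting to move above the round block.

```bash
cat >> h.py <<'E'
def tri(u1,u2):
    A=[]
    for n,u in(("scene",u1),("top",u2)):
        c=get_calibration(n);P=np.diag([1,1,1.])@np.array([[c["fx"],0,c["cx"]],[0,c["fy"],c["cy"]],[0,0,1]])@np.c_[c["R"],c["t"]]
        A.append(P)
    X=cv2.triangulatePoints(A[0],A[1],np.float64(u1),np.float64(u2)).ravel();return X[:3]/X[3]*1000
def go(x,y,z,yaw):
    """mm/deg: turn first, then shift (tool axes after the turn)"""
    s=get_state();p=s["ee_pos"]*1000;w=s["eef_rot"][2];a=np.radians(yaw);d=np.array([x,y,z])-p
    print("turn z",round(-((yaw-w+180)%360-180),1),"shift",np.round([d[0]*np.cos(a)+d[1]*np.sin(a),d[0]*np.sin(a)-d[1]*np.cos(a),-d[2]],1),"rot",s["eef_rot"].round(2),"t",s["t"])
E
python3 - <<'E'
from h import *
p=tri((287.8,227.5),(317,223));print("tip",p)
print("tip at z88",ray("top",317,223,.088),ray("scene",287.8,227.5,.088))
go(528,153.5,230,95.5)
E
```

```text
tip [ 516.93589685 -132.71837696   92.07253869]
tip at z88 [ 0.5159907  -0.13231878  0.088     ] [ 0.52257308 -0.12814843  0.088     ]
turn z 70.2 shift [-532.7  312.3    0.7] rot [-179.93    0.    165.75] t 0.1
```

Emit:
step_arm(motion=[[0,0,0,0,0,7,-1],[0,0,0,0,0,7,-1],[0,0,0,0,0,7,-1],[0,0,0,0,0,7,-1],[0,0,0,0,0,7,-1],[0,0,0,0,0,7,-1],[0,0,0,0,0,7,-1],[0,0,0,0,0,7,-1],[0,0,0,0,0,7,-1],[0,0,0,0,0,7,-1]])

```text
t: 0.93
ee_pos: [0.1661, 0.654, 0.2309]
eef_rot: [-180.0, 0.0, 95.4]
ft_force: [-1.0, 0.1, 0.6]
width: 0.0856
```

Emit:
step_arm(motion=[[-33.3,19.5,0,0,0,0,-1],[-33.3,19.5,0,0,0,0,-1],[-33.3,19.5,0,0,0,0,-1],[-33.3,19.5,0,0,0,0,-1],[-33.3,19.5,0,0,0,0,-1],[-33.3,19.5,0,0,0,0,-1],[-33.3,19.5,0,0,0,0,-1],[-33.3,19.5,0,0,0,0,-1],[-33.3,19.5,0,0,0,0,-1],[-33.3,19.5,0,0,0,0,-1],[-33.3,19.5,0,0,0,0,-1],[-33.3,19.5,0,0,0,0,-1],[-33.3,19.5,0,0,0,0,-1],[-33.3,19.5,0,0,0,0,-1],[-33.3,19.5,0,0,0,0,-1],[-33.3,19.5,0,0,0,0,-1],[0,0,0,0,0,0,-1]])

```text
t: 2.35
ee_pos: [0.5332, 0.1482, 0.2316]
eef_rot: [179.9, 0.1, 95.3]
ft_force: [-1.2, -1.1, -0.3]
width: 0.0854
```

Run:
```python
from h import *
go(528,153.5,150,95.5);print(get_state()["joints"].round(0))
s=camera("scene");cv2.imwrite("pics/s1.png",cv2.resize(s[100:310,140:420,::-1],(800,600),interpolation=cv2.INTER_CUBIC))
```

```text
turn z -0.2 shift [ 5.8 -4.7 81.6] rot [1.7991e+02 1.3000e-01 9.5290e+01] t 2.35
[-52.  15.  36. 109. -10.  59.  -7.]
```

View pics/s1.png

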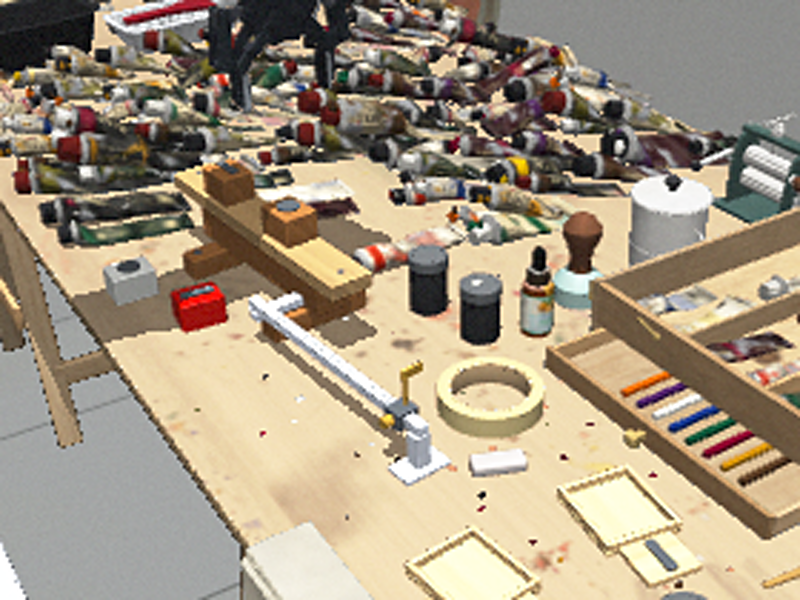

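Emit:
step_arm(motion=[[3,-2.5,20,0,0,0,-1],[2.8,-2.2,30,0,0,0,-1],[0,0,30,0,0,0,-1],[0,0,30,0,0,0,-1],[0,0,15,0,0,0,-1],[0,0,6,0,0,0,-1],[0,0,0,0,0,0,-1],[0,0,0,0,0,0,-1]])

```text
t: 3.07
ee_pos: [0.5249, 0.1609, 0.1009]
eef_rot: [180.0, -0.0, 95.8]
ft_force: [-0.5, 0.5, -0.4]
width: 0.0855
```

Emit:
step_arm(motion=[[0,0,0,0,0,0,1],[0,0,0,0,0,0,1],[0,0,0,0,0,0,1],[0,0,0,0,0,0,1],[0,0,0,0,0,0,1],[0,0,0,0,0,0,1],[0,0,0,0,0,0,1],[0,0,0,0,0,0,1]], force=30)

```text
t: 3.73
ee_pos: [0.5251, 0.1608, 0.1011]
eef_rot: [179.9, -0.0, 95.7]
ft_force: [-1.9, 0.4, 9.6]
width: 0.0391
```

Emit:
step_arm(motion=[[0,0,-15,0,0,0,1],[0,0,-30,0,0,0,1],[0,0,-35,0,0,0,1],[0,0,-30,0,0,0,1],[0,0,-20,0,0,0,1],[-15,-3.8,0,0,0,0,1],[-30,-7.7,0,0,0,0,1],[-30,-7.7,0,0,0,0,1],[-30,-7.7,0,0,0,0,1],[-30,-7.7,0,0,0,0,1],[-30,-7.7,0,0,0,0,1],[-30,-7.7,0,0,0,0,1],[-30,-7.7,0,0,0,0,1]])

```text
t: 4.82
ee_pos: [0.4889, -0.0708, 0.2301]
eef_rot: [-180.0, -0.0, 95.7]
ft_force: [0.5, -0.2, -0.0]
width: 0.0395
```

Emit:
step_arm(motion=[[-30,-7.7,0,0,0,0,1],[-30,-7.7,0,0,0,0,1],[-30,-7.7,0,0,0,0,1],[-30,-7.7,0,0,0,0,1],[-30,-7.7,0,0,0,0,1],[-30,-7.7,0,0,0,0,1],[-25,-7.7,0,0,0,0,1],[-15,-3.8,0,0,0,0,1],[0,0,0,0,0,0,1],[0,0,0,0,0,0,1],[0,0,0,0,0,0,1]])

```text
t: 5.73
ee_pos: [0.4542, -0.2932, 0.23]
eef_rot: [-180.0, -0.0, 95.7]
ft_force: [0.2, -0.0, -0.6]
width: 0.0395
```

Run:
```python
from h import *
go(455,-293.5,60,95.7);s=get_state();print(s["joints"].round(0),s["width"],s["ee_pos"])
a=camera("scene")[:,:,::-1];b=camera("top")[:,:,::-1]
C=lambda im,x,y,w,h,W,H:cv2.resize(im[y:y+h,x:x+w],(W,H),interpolation=cv2.INTER_CUBIC)
cv2.imwrite("pics/s2.png",np.vstack([C(a,200,150,200,150,400,300).copy(),C(b,300,150,200,150,400,300)]) if 0 else np.hstack([C(a,220,120,200,300,400,600),C(b,250,120,200,300,400,600)]))
```

```text
turn z 0.0 shift [ -0.4   0.8 170. ] rot [-1.7998e+02 -3.0000e-02  9.5740e+01] t 5.7333
[-15.  16.  49. 111. -14.  59.  46.] 0.03953411314999128 [ 0.45421658 -0.29320508  0.23001968]
```

View pics/s2.png

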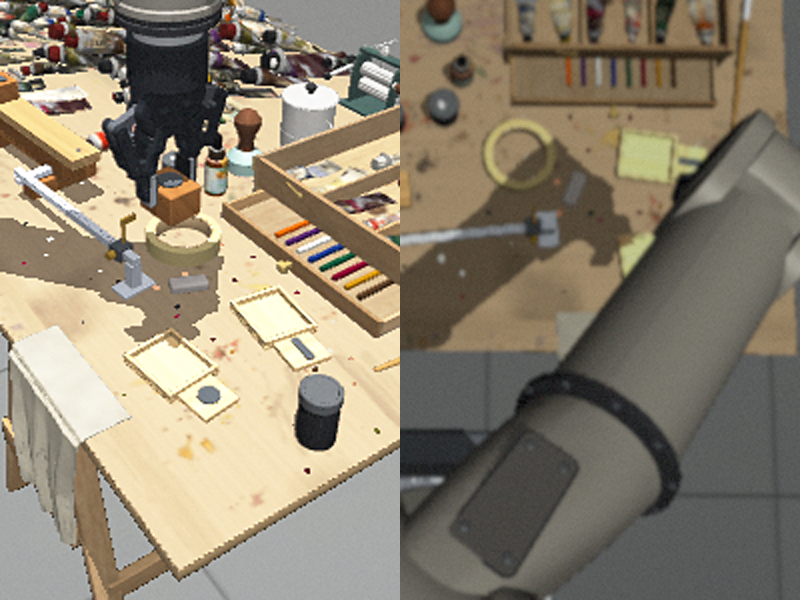

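Emit:
step_arm(motion=[[0,0,15,0,0,0,1],[0,0,30,0,0,0,1],[0,0,35,0,0,0,1],[0,0,35,0,0,0,1],[0,0,35,0,0,0,1],[0,0,20,0,0,0,1],[0,0,10,0,0,0,1],[0,0,0,0,0,0,1],[0,0,0,0,0,0,1]])

```text
t: 6.58
ee_pos: [0.4548, -0.2937, 0.051]
eef_rot: [180.0, 0.0, 95.8]
ft_force: [0.4, 0.8, -0.0]
width: 0.0391
```

Run:
```python
from h import *
print("disc earlier",ray("scene",306,210,.254))
# nest round corners in scene crop s2 (x2): left, top, right, bottom of wall top
q=[(124,355),(170,330),(217,366),(168,400)]
p=np.array([ray("scene",220+a/2,120+b/2,.014)*1000 for a,b in q]);print(p.round(0),p.mean(0))
q=[(231,300),(270,286),(317,321),(276,343)]
p=np.array([ray("scene",220+a/2,120+b/2,.014)*1000 for a,b in q]);print(p.round(0),p.mean(0))
s=get_state();print(s["ee_pos"],s["ft_force"])
a=camera("scene")[:,:,::-1]
cv2.imwrite("pics/s3.png",cv2.resize(a[240:360,250:410],(800,600),interpolation=cv2.INTER_CUBIC))
```

```text
disc earlier [ 0.45771629 -0.30306326  0.254     ]
[[ 419. -267.   14.]
 [ 486. -261.   14.]
 [ 497. -338.   14.]
 [ 423. -350.   14.]] [ 456.10278203 -304.26762831   14.        ]
[[ 579. -257.   14.]
 [ 637. -262.   14.]
 [ 641. -342.   14.]
 [ 576. -345.   14.]] [ 608.33281394 -301.53726457   14.        ]
[ 0.4547911  -0.29372874  0.0509879 ] [ 0.37446706  0.84936369 -0.04564575]
```

View pics/s3.png

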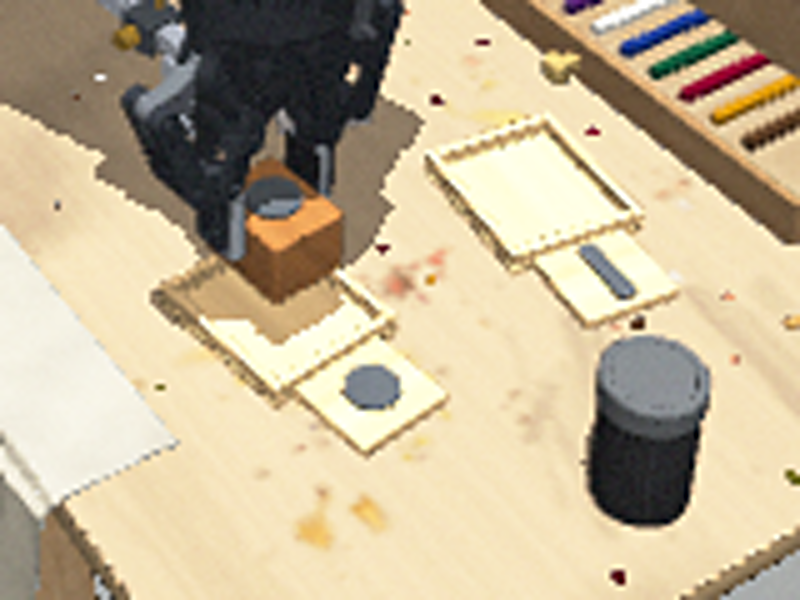

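The nest and block agree at about (456, -302). I'll lower the block, release it and lift.

Emit:
step_arm(motion=[[0,0,14,0,0,0,1],[0,0,12,0,0,0,1],[0,0,6,0,0,0,1],[0,0,0,0,0,0,1],[0,0,0,0,0,0,1]])

```text
t: 7.05
ee_pos: [0.4545, -0.2938, 0.0185]
eef_rot: [180.0, 0.0, 95.7]
ft_force: [-0.2, -0.3, 0.1]
width: 0.0391
```

Emit:
step_arm(motion=[[0,0,0,0,0,0,0.6],[0,0,0,0,0,0,0],[0,0,0,0,0,0,-1],[0,0,0,0,0,0,-1],[0,0,0,0,0,0,-1],[0,0,0,0,0,0,-1],[0,0,-20,0,0,0,-1],[0,0,-35,0,0,0,-1],[0,0,-40,0,0,0,-1],[0,0,-40,0,0,0,-1],[0,0,-40,0,0,0,-1],[0,0,-35,0,0,0,-1]])

```text
t: 8.05
ee_pos: [0.454, -0.2941, 0.2307]
eef_rot: [180.0, 0.0, 95.7]
ft_force: [1.9, 0.0, 0.2]
width: 0.085
```

Emit:
step_arm(motion=[[11,2.2,0,0,0,0,-1],[30,6.2,0,0,0,0,-1],[30,6.2,0,0,0,0,-1],[30,6.2,0,0,0,0,-1],[30,6.2,0,0,0,0,-1],[30,6.2,0,0,0,0,-1],[30,6.2,0,0,0,0,-1],[30,6.2,0,0,0,0,-1],[30,6.2,0,0,0,0,-1],[30,6.2,0,0,0,0,-1],[30,6.2,0,0,0,0,-1],[30,6.2,0,0,0,0,-1],[30,6.2,0,0,0,0,-1],[30,6.2,0,0,0,0,-1],[30,6.2,0,0,0,0,-1],[30,6.2,0,0,0,0,-1],[30,6.2,0,0,0,0,-1],[30,6.2,0,0,0,0,-1],[30,6.2,0,0,0,0,-1],[11,2.2,0,0,0,0,-1]])

```text
t: 9.72
ee_pos: [0.513, 0.2816, 0.2279]
eef_rot: [-180.0, -0.0, 96.0]
ft_force: [-0.5, 0.3, -0.1]
width: 0.0851
```

Emit:
step_arm(motion=[[0,0,0,0,0,0,-1],[0,0,0,0,0,0,-1],[0,0,0,0,0,0,-1]])

```text
t: 9.97
ee_pos: [0.5137, 0.2756, 0.2283]
eef_rot: [-180.0, 0.0, 95.7]
ft_force: [-0.4, -1.5, 0.1]
width: 0.0855
```

Run:
```python
from h import *
go(514,276.5,101,95.5)
a=camera("scene")[:,:,::-1]
cv2.imwrite("pics/s4.png",np.hstack([cv2.resize(a[240:360,250:350],(400,480),interpolation=cv2.INTER_CUBIC),cv2.resize(a[100:220,180:280],(400,480),interpolation=cv2.INTER_CUBIC)]))
```

```text
turn z 0.2 shift [  0.8   0.4 127.3] rot [-1.7999e+02  3.0000e-02  9.5660e+01] t 9.9667
```

View pics/s4.png

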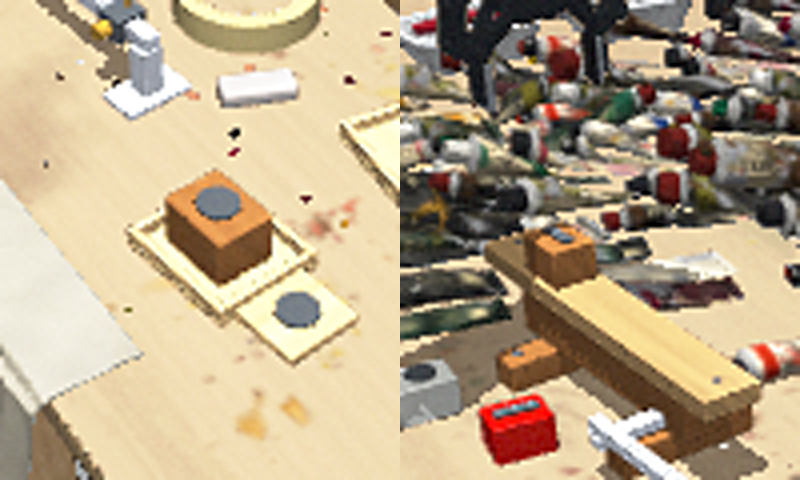

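The round block sits flat in its nest, and the strip block is still on the bar. I'll pick it now.

Emit:
step_arm(motion=[[0,0,20,0,0,0,-1],[0,0,30,0,0,0,-1],[0,0,35,0,0,0,-1],[0,0,25,0,0,0,-1],[0,0,12,0,0,0,-1],[0,0,5,0,0,0,-1],[0,0,0,0,0,0,-1],[0,0,0,0,0,0,-1]])

```text
t: 10.68
ee_pos: [0.5144, 0.2769, 0.1026]
eef_rot: [179.9, -0.0, 95.7]
ft_force: [-0.3, 0.5, 0.1]
width: 0.0854
```

Emit:
step_arm(motion=[[0,0,0,0,0,0,1],[0,0,0,0,0,0,1],[0,0,0,0,0,0,1],[0,0,0,0,0,0,1],[0,0,0,0,0,0,1],[0,0,0,0,0,0,1],[0,0,0,0,0,0,1],[0,0,0,0,0,0,1]], force=30)

```text
t: 11.35
ee_pos: [0.5139, 0.2773, 0.1021]
eef_rot: [180.0, -0.0, 95.7]
ft_force: [-1.2, -1.2, 9.8]
width: 0.0394
```

Emit:
step_arm(motion=[[0,0,-15,0,0,0,1],[0,0,-30,0,0,0,1],[0,0,-35,0,0,0,1],[0,0,-35,0,0,0,1],[0,0,-15,0,0,0,1],[0,0,0,0,0,0,1],[0,0,0,0,0,0,1]])

```text
t: 11.93
ee_pos: [0.5137, 0.2774, 0.2321]
eef_rot: [179.9, -0.1, 95.8]
ft_force: [0.2, -0.8, -0.8]
width: 0.0392
```

Run:
```python
from h import *
go(603,-300,230,84.2)
```

```text
turn z 11.6 shift [-565.4  147.2    2.1] rot [ 1.7993e+02 -8.0000e-02  9.5760e+01] t 11.9333
```

Emit:
step_arm(motion=[[0,0,0,0,0,5.8,1],[0,0,0,0,0,5.8,1]])

```text
t: 12.1
ee_pos: [0.513, 0.2767, 0.2302]
eef_rot: [-179.9, 0.1, 83.9]
ft_force: [0.1, -0.6, -0.9]
width: 0.0395
```

Emit:
step_arm(motion=[[-12.7,3.3,0,0,0,0,1],[-30,7.8,0,0,0,0,1],[-30,7.8,0,0,0,0,1],[-30,7.8,0,0,0,0,1],[-30,7.8,0,0,0,0,1],[-30,7.8,0,0,0,0,1],[-30,7.8,0,0,0,0,1],[-30,7.8,0,0,0,0,1],[-30,7.8,0,0,0,0,1],[-30,7.8,0,0,0,0,1],[-30,7.8,0,0,0,0,1],[-30,7.8,0,0,0,0,1],[-30,7.8,0,0,0,0,1],[-30,7.8,0,0,0,0,1],[-30,7.8,0,0,0,0,1],[-30,7.8,0,0,0,0,1],[-30,7.8,0,0,0,0,1],[-30,7.8,0,0,0,0,1],[-30,7.8,0,0,0,0,1],[-12.7,3.3,0,0,0,0,1]])

```text
t: 13.77
ee_pos: [0.6003, -0.3053, 0.2302]
eef_rot: [-179.9, 0.1, 84.1]
ft_force: [-0.2, 0.0, -1.9]
width: 0.0396
```

Emit:
step_arm(motion=[[0,0,15,0,0,0,1],[0,0,30,0,0,0,1],[0,0,35,0,0,0,1],[0,0,35,0,0,0,1],[0,0,35,0,0,0,1],[0,0,20,0,0,0,1],[0,0,8,0,0,0,1],[0,0,0,0,0,0,1],[0,0,0,0,0,0,1],[0,0,0,0,0,0,1]])

```text
t: 14.6
ee_pos: [0.6027, -0.3011, 0.0549]
eef_rot: [179.9, 0.0, 84.2]
ft_force: [-0.1, -1.7, -0.5]
width: 0.0394
```

Run:
```python
from h import *
go(603,-300,20.5,84.2)
a=camera("scene")[:,:,::-1]
cv2.imwrite("pics/s5.png",cv2.resize(a[210:330,290:450],(800,600),interpolation=cv2.INTER_CUBIC))
q=[(428,157),(547,118),(642,215),(515,262)]
p=np.array([ray("scene",250+u/5,240+v/5,.014)*1000 for u,v in q]);print(p.round(0),p.mean(0))
```

```text
turn z -0.0 shift [ 1.1  0.2 34.4] rot [1.799e+02 4.000e-02 8.416e+01] t 14.6
[[ 576. -261.   14.]
 [ 644. -270.   14.]
 [ 635. -349.   14.]
 [ 565. -341.   14.]] [ 605.06900906 -305.18706598   14.        ]
```

View pics/s5.png

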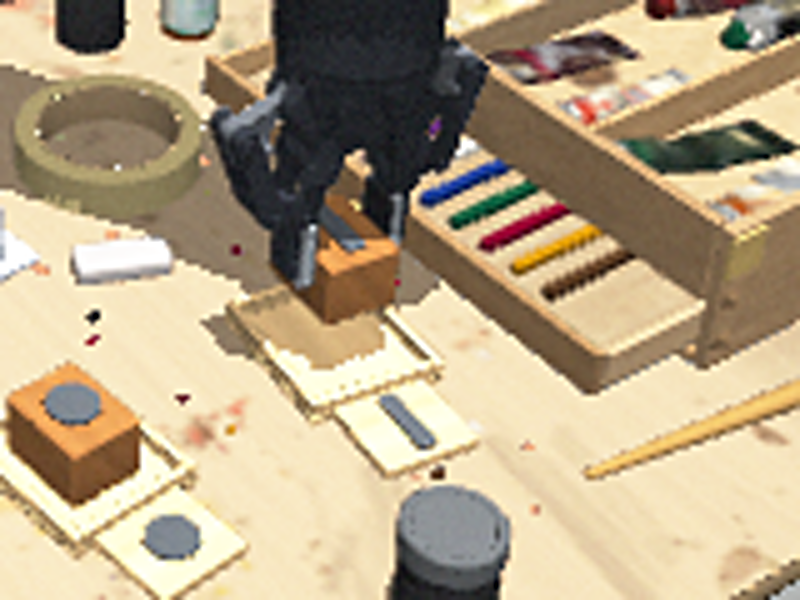

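Emit:
step_arm(motion=[[-1,0,14,0,0,0,1],[0,0,14,0,0,0,1],[0,0,6,0,0,0,1],[0,0,0,0,0,0,1],[0,0,0,0,0,0,1]])

```text
t: 15.07
ee_pos: [0.6016, -0.3013, 0.0185]
eef_rot: [-179.9, -0.0, 84.1]
ft_force: [0.1, 0.8, -0.6]
width: 0.0395
```

Emit:
step_arm(motion=[[0,0,0,0,0,0,0],[0,0,0,0,0,0,-0.4],[0,0,0,0,0,0,-0.4],[0,0,0,0,0,0,-0.4],[0,0,0,0,0,0,-0.4],[0,0,-15,0,0,0,-0.4],[0,0,-30,0,0,0,-0.4],[0,0,-40,0,0,0,-0.4],[0,0,-40,0,0,0,-0.4],[0,0,-40,0,0,0,-1],[0,0,-40,0,0,0,-1],[0,0,0,0,0,0,-1],[0,0,0,0,0,0,-1]])

```text
t: 16.15
ee_pos: [0.6028, -0.3021, 0.2281]
eef_rot: [179.7, 0.0, 84.1]
ft_force: [-0.7, 0.3, -1.7]
width: 0.0855
```

Run:
```python
from h import *
go(524,234,230,95.6)
```

```text
turn z -11.5 shift [541.2 -26.1  -1.9] rot [1.7972e+02 4.0000e-02 8.4130e+01] t 16.15
```

Run:
```python
from h import *
b=camera("top");b=b[:,:,::-1].copy();a=camera("scene")[:,:,::-1]
C=lambda im,x,y,w,h,W,H:cv2.resize(im[y:y+h,x:x+w],(W,H),interpolation=cv2.INTER_CUBIC)
cv2.imwrite("pics/top1.png",b)
cv2.imwrite("pics/s6.png",np.vstack([C(b,120,195,220,60,800,218),np.hstack([C(a,190,150,120,110,400,367),C(a,280,225,120,110,400,367)])]))
```

```text
(no output)
```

View pics/s6.png

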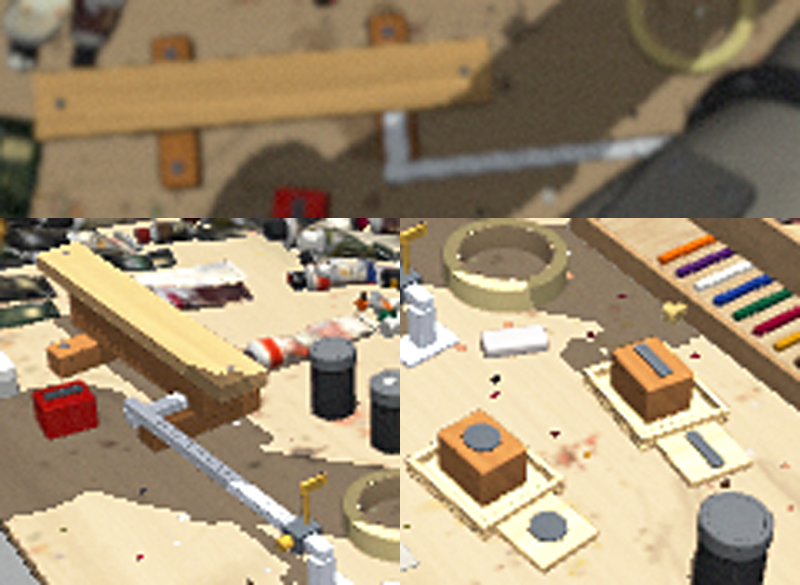

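Run:
```python
from h import *
P=lambda q,z:np.array([ray("top",120+a/3.636,195+c/3.636,z)[:2]*1000 for a,c in q])
f=P([(172,53),(178,168),(388,33)],.028);e=P([(171,36),(182,188),(387,12)],.02)
for n,g in(("dots",f),("ends",e)):
    mid=(g[0]+g[1])/2;d=g[0]-g[2];yaw=np.degrees(np.arctan2(d[1],d[0]))-90
    x=g[0]-g[1];print(n,g.round(0).tolist(),"mid",mid.round(1),"yaw",yaw.round(2),"xyaw",np.degrees(np.arctan2(x[1],x[0])).round(2),"len",np.linalg.norm(d).round(1),np.linalg.norm(x).round(1))
r=P([(415,170),(655,147)],.052);d=r[0]-r[1];print("rail",r.round(1).tolist(),"yaw",np.degrees(np.arctan2(d[1],d[0]))-90)
b=P([(34,74),(488,38),(492,97),(38,138)],.088);d=b[0]-b[1]+b[3]-b[2];byaw=np.degrees(np.arctan2(d[1],d[0]))-90
print("bar",b.mean(0),byaw,np.linalg.norm(d)/2)
yaw=np.radians(5.4);X=np.array([np.cos(yaw),np.sin(yaw)]);Y=np.array([-X[1],X[0]])
mid=(f[0]+f[1])/2;O=mid-85*Y
for n,p in dict(rail0=r[0],rail1=r[1],tail=(b[0]+b[3])/2,lead=(b[1]+b[2])/2,tip=np.array([516.5,-132.5]),tip_s=np.array([522.6,-128.1])).items():print(n,"bench x,y",((p-O)@X).round(1),((p-O)@Y).round(1))
```

```text
dots [[558.0, 287.0], [468.0, 278.0], [576.0, 120.0]] mid [512.9 282.7] yaw 6.21 xyaw 5.83 len 168.4 90.4
ends [[573.0, 291.0], [453.0, 276.0], [594.0, 122.0]] mid [513.  283.3] yaw 7.31 xyaw 6.95 len 170.0 120.3
rail [[466.0, 93.7], [486.0, -88.4]] yaw 6.259070987501843
bar [522.86884691 204.54130872] 5.716244961413182 337.15336370221746
rail0 bench x,y -64.4 -98.8
rail1 bench x,y -61.7 -282.0
tail bench x,y 1.7 174.8
lead bench x,y 3.5 -162.4
tip bench x,y -35.5 -328.7
tip_s bench x,y -29.0 -324.9
```

Emit:
step_arm(motion=[[0,0,0,0,0,-5.9,-1],[0,0,0,0,0,-5.9,-1]])

```text
t: 16.42
ee_pos: [0.6014, -0.3009, 0.2232]
eef_rot: [-179.9, -0.0, 96.2]
ft_force: [-0.2, 0.2, -0.4]
width: 0.0854
```

Emit:
step_arm(motion=[[11,-0.5,0,0,0,0,-1],[30,-1.5,0,0,0,0,-1],[30,-1.5,0,0,0,0,-1],[30,-1.5,0,0,0,0,-1],[30,-1.5,0,0,0,0,-1],[30,-1.5,0,0,0,0,-1],[30,-1.5,0,0,0,0,-1],[30,-1.5,0,0,0,0,-1],[30,-1.5,0,0,0,0,-1],[30,-1.5,0,0,0,0,-1],[30,-1.5,0,0,0,0,-1],[30,-1.5,0,0,0,0,-1],[30,-1.5,0,0,0,0,-1],[30,-1.5,0,0,0,0,-1],[30,-1.5,0,0,0,0,-1],[30,-1.5,0,0,0,0,-1],[30,-1.5,0,0,0,0,-1],[30,-1.5,0,0,0,0,-1],[20,-0.5,0,0,0,0,-1],[0,0,0,0,0,0,-1]])

```text
t: 18.08
ee_pos: [0.5174, 0.239, 0.2232]
eef_rot: [-179.9, -0.0, 96.1]
ft_force: [-1.7, 0.5, -1.6]
width: 0.0853
```

Emit:
step_arm(motion=[[0,0,20,0,0,0,-1],[0,0,20,0,0,0,-1],[0,0,0,0,0,0,-1],[0,0,0,0,0,0,-1]])

```text
t: 18.42
ee_pos: [0.5187, 0.2334, 0.1835]
eef_rot: [-179.9, 0.1, 95.8]
ft_force: [-0.1, -0.6, 0.9]
width: 0.0856
```

Run:
```python
from h import *
go(520,234,66,96)
```

```text
turn z -0.2 shift [  0.5   1.4 117.5] rot [-1.7986e+02  1.0000e-01  9.5820e+01] t 18.4167
```

Emit:
step_arm(motion=[[0,1.4,20,0,0,0,-1],[0,0,30,0,0,0,-1],[0,0,30,0,0,0,-1],[0,0,20,0,0,0,-1],[0,0,12,0,0,0,-1],[0,0,5,0,0,0,-1],[0,0,0,0,0,0,-1],[0,0,0,0,0,0,-1]])

```text
t: 19.08
ee_pos: [0.5218, 0.2343, 0.0685]
eef_rot: [179.9, -0.0, 95.9]
ft_force: [-0.1, 0.3, -0.5]
width: 0.0853
```

Emit:
step_arm(motion=[[0,0,0,0,0,0,1],[0,0,0,0,0,0,1],[0,0,0,0,0,0,1],[0,0,0,0,0,0,1],[0,0,0,0,0,0,1],[0,0,0,0,0,0,1],[0,0,0,0,0,0,1],[0,0,0,0,0,0,1]], force=50)

```text
t: 19.75
ee_pos: [0.5214, 0.2344, 0.0683]
eef_rot: [179.9, -0.1, 95.9]
ft_force: [-3.4, -1.4, 11.4]
width: 0.0488
```

Emit:
step_arm(motion=[[-4,0,0,0,0,0,1],[-8,0,0,0,0,0,1],[-10,0,0,0,0,0,1],[-10,0,0,0,0,0,1],[-10,0,0,0,0,0,1],[-10,0,0,0,0,0,1],[-8,0,0,0,0,0,1],[0,0,0,0,0,0,1]])

```text
t: 20.42
ee_pos: [0.5281, 0.1735, 0.0683]
eef_rot: [179.9, -0.0, 95.9]
ft_force: [0.3, -6.8, 10.5]
width: 0.049
```

Emit:
step_arm(motion=[[-5,0,0,0,0,0,1],[-10,0,0,0,0,0,1],[-10,0,0,0,0,0,1],[-10,0,0,0,0,0,1],[-10,0,0,0,0,0,1],[-10,0,0,0,0,0,1],[-10,0,0,0,0,0,1],[-10,0,0,0,0,0,1],[-6,0,0,0,0,0,1],[-4,0,0,0,0,0,1],[0,0,0,0,0,0,1],[0,0,0,0,0,0,1],[0,0,0,0,0,0,1]])

```text
t: 21.5
ee_pos: [0.5369, 0.0899, 0.0683]
eef_rot: [179.9, -0.0, 95.9]
ft_force: [0.1, -1.0, 8.5]
width: 0.0489
```

Run:
```python
from h import *
s=get_state();print(s["ee_pos"],s["eef_rot"],s["ft_force"],s["width"],s["wrist_torque"])
b=camera("top")[:,:,::-1];a=camera("scene")[:,:,::-1]
C=lambda im,x,y,w,h,W,H:cv2.resize(im[y:y+h,x:x+w],(W,H),interpolation=cv2.INTER_CUBIC)
cv2.imwrite("pics/s7.png",np.vstack([C(b,260,195,80,30,800,300),C(a,220,190,100,37,800,300)]))
cv2.imwrite("pics/a7.png",a);cv2.imwrite("pics/b7.png",b)
```

```text
[0.53693264 0.08985835 0.068332  ] [ 1.79894895e+02 -2.75051660e-02  9.59221655e+01] [ 0.12323759 -1.03522737  8.48034168] 0.04889410507113762 [-0.24644144  0.08519903  0.0375645 ]
```

View pics/s7.png

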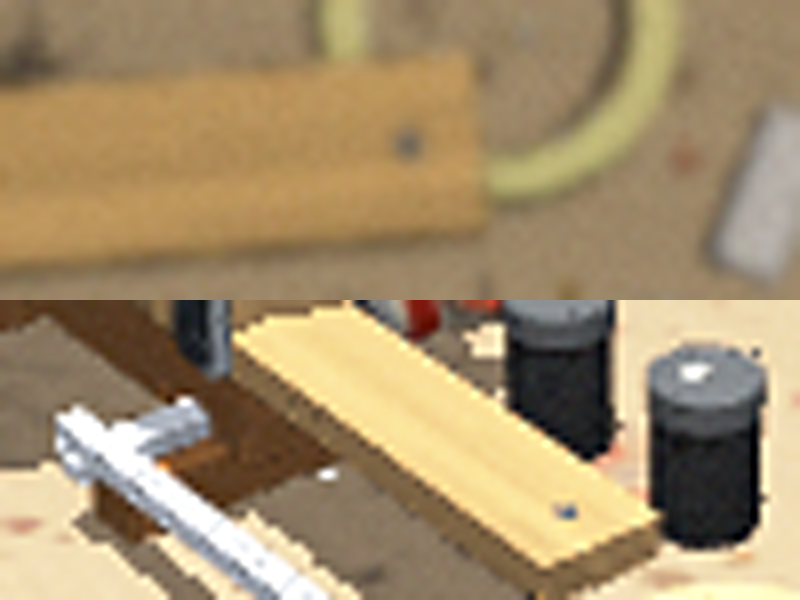

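Run:
```python
from h import *
yaw=np.radians(6.1);X=np.array([np.cos(yaw),np.sin(yaw)]);Y=np.array([-X[1],X[0]])
def rep(n,e1,e2,tip):
    a,b,t=[ray(n,*p,.088)[:2]*1000 for p in(e1,e2,tip)];m=(a+b)/2
    print(n,"end",m.round(1),"W",np.linalg.norm(a-b).round(1),"edge yaw",np.degrees(np.arctan(*(b-a)[::-1]/1)).round(1) if 0 else (b-a).round(1),"tip",t.round(1),"end-tip x,y",((m-t)@X).round(1),((m-t)@Y).round(1))
rep("top",(307.5,200.5),(309,218.2),(317,223))
rep("scene",(287.75,261),(302.5,254.6),(287.8,227.5))
b=cv2.imread("pics/b7.png");h=cv2.cvtColor(b,cv2.COLOR_BGR2HSV)
for v in range(219,233):print(v,h[v,311:322,1].tolist(),h[v,311:322,2].tolist())
a=cv2.imread("pics/a7.png");C=lambda im,x,y,w,h,W,H:cv2.resize(im[y:y+h,x:x+w],(W,H),interpolation=cv2.INTER_CUBIC)
```

```text
top end [ 553.3 -108.5] W 49.1 edge yaw [-48.9  -4.2] tip [ 516.  -132.3] end-tip x,y 39.7 19.8
scene end [ 471.9 -240.9] W 40.9 edge yaw [40.9  1.3] tip [ 522.6 -128.1] end-tip x,y -62.4 -106.8
219 [85, 89, 84, 87, 86, 88, 87, 86, 88, 82, 84] [156, 155, 157, 155, 155, 154, 159, 157, 157, 152, 157]
220 [88, 84, 89, 92, 83, 91, 88, 87, 87, 84, 86] [156, 157, 160, 155, 159, 154, 157, 155, 158, 154, 158]
221 [83, 87, 84, 88, 89, 87, 86, 89, 89, 87, 84] [156, 156, 155, 151, 158, 159, 158, 155, 158, 156, 157]
222 [90, 86, 87, 87, 89, 97, 95, 83, 84, 82, 83] [156, 157, 159, 155, 154, 155, 153, 157, 154, 161, 156]
223 [87, 84, 84, 90, 96, 114, 103, 94, 87, 84, 90] [159, 160, 155, 155, 152, 146, 146, 152, 158, 157, 155]
224 [84, 84, 86, 88, 95, 122, 119, 96, 81, 87, 83] [158, 155, 157, 157, 153, 134, 139, 154, 157, 158, 153]
225 [90, 84, 87, 88, 88, 121, 111, 83, 63, 56, 48] [153, 157, 156, 154, 147, 137, 149, 160, 161, 164, 160]
226 [85, 87, 89, 85, 90, 115, 96, 45, 20, 17, 13] [156, 158, 157, 153, 144, 133, 151, 170, 178, 181, 176]
227 [86, 87, 82, 83, 90, 121, 87, 36, 6, 3, 5] [149, 144, 146, 147, 139, 135, 162, 172, 181, 188, 195]
228 [79, 81, 79, 77, 91, 125, 102, 41, 2, 10, 8] [119, 120, 119, 120, 120, 126, 158, 160, 162, 177, 188]
229 [87, 61, 41, 60, 72, 135, 133, 70, 4, 12, 13] [91, 88, 87, 81, 88, 115, 150, 132, 127, 148, 162]
230 [59, 14, 3, 22, 43, 141, 150, 82, 8, 11, 12] [86, 71, 76, 69, 60, 103, 136, 121, 101, 120, 147]
231 [19, 6, 34, 32, 4, 104, 102, 47, 11, 15, 16] [109, 90, 82, 79, 64, 86, 107, 103, 95, 132, 162]
232 [4, 9, 28, 30, 26, 10, 30, 9, 15, 13, 6] [142, 114, 92, 86, 77, 75, 86, 87, 99, 138, 176]
```

```bash
cat > chk.py <<'E'
from h import *
yaw=np.radians(6.1);X=np.array([np.cos(yaw),np.sin(yaw)]);Y=np.array([-X[1],X[0]])
def end_top(b):
    """leading-end edge of the bar: per-row half-way crossing of saturation, line fit (pixel-index coords)"""
    S=cv2.GaussianBlur(cv2.cvtColor(b,cv2.COLOR_BGR2HSV)[:,:,1],(3,3),0).astype(float);pts=[]
    for v in range(204,213):
        r=S[v,295:335];g=np.abs(np.diff(r));
        seg=r; lo=np.median(r[-8:]);hi=np.median(r[:6]);k=np.nonzero(seg<(lo+hi)/2)[0]
        k=k[0];f=(seg[k-1]-(lo+hi)/2)/(seg[k-1]-seg[k]);pts.append((295+k-1+f,v))
    return np.array(pts)
def rep(n,m,tip):
    m,t=[ray(n,*p,.088)[:2]*1000 for p in(m,tip)]
    print(n,"end",m.round(1),"tip",t.round(1),"end-tip x,y",((m-t)@X).round(1),((m-t)@Y).round(1))
E
python3 - <<'E'
from chk import *
p=end_top(cv2.imread("pics/b7.png"));print(p.round(1).tolist())
u=np.median(p[:,0]);rep("top",(u,208.5),(316.4,223))
rep("scene",((287.75+302.5)/2-.45,(223.1+216.8)/2-.45),(287.4,227.1))
E
```

```text
[[307.2, 204.0], [307.2, 205.0], [307.3, 206.0], [307.6, 207.0], [299.2, 208.0], [298.9, 209.0], [299.2, 210.0], [308.0, 211.0], [308.2, 212.0]]
top end [ 555.6 -105.5] tip [ 516.  -130.7] end-tip x,y 42.0 20.8
scene end [ 557.2 -106.7] tip [ 522.7 -126.1] end-tip x,y 36.4 15.6
```

Emit:
step_arm(motion=[[-4,0,0,0,0,0,1],[-6,0,0,0,0,0,1],[-5,0,0,0,0,0,1],[-3,0,0,0,0,0,1],[-1.5,0,0,0,0,0,1],[0,0,0,0,0,0,1],[0,0,0,0,0,0,1],[0,0,0,0,0,0,1]])

```text
t: 22.27
ee_pos: [0.5388, 0.071, 0.0682]
eef_rot: [179.9, -0.1, 96.0]
ft_force: [-0.6, 2.6, 8.4]
width: 0.049
```

Run:
```python
from chk import *
s=get_state();print(s["ee_pos"],s["eef_rot"],s["ft_force"],s["width"],s["t"])
b=camera("top")[:,:,::-1].copy();a=camera("scene")[:,:,::-1].copy()
p=end_top(b);print(p.round(1).tolist());u=np.median(p[:,0]);rep("top",(u+.2,208.5),(316.4,223))
h=cv2.cvtColor(b,cv2.COLOR_BGR2HSV)
for v in (222,223,224,226,228):print(v,h[v,311:322,1].tolist())
C=lambda im,x,y,w,h,W,H:cv2.resize(im[y:y+h,x:x+w],(W,H),interpolation=cv2.INTER_CUBIC)
cv2.imwrite("pics/s8.png",np.hstack([C(b,290,195,40,60,400,600),C(a,270,205,40,60,400,600)]))
```

```text
[0.53878809 0.07104144 0.06819747] [ 1.79910018e+02 -5.25554194e-02  9.59509123e+01] [-0.59001784  2.64985171  8.36671695] 0.04898887180548749 22.2667
[[314.2, 204.0], [314.1, 205.0], [314.2, 206.0], [306.2, 207.0], [305.4, 208.0], [305.5, 209.0], [306.5, 210.0], [314.9, 211.0], [315.2, 212.0]]
top end [ 555.8 -125. ] tip [ 516.  -130.7] end-tip x,y 40.2 1.4
222 [85, 87, 88, 89, 90, 106, 98, 89, 88, 87, 87]
223 [87, 82, 84, 85, 96, 114, 108, 90, 90, 93, 88]
224 [86, 83, 88, 82, 92, 128, 122, 93, 84, 83, 87]
226 [84, 83, 84, 84, 90, 111, 99, 47, 21, 15, 14]
228 [93, 83, 78, 79, 86, 124, 107, 40, 3, 9, 7]
```

View pics/s8.png

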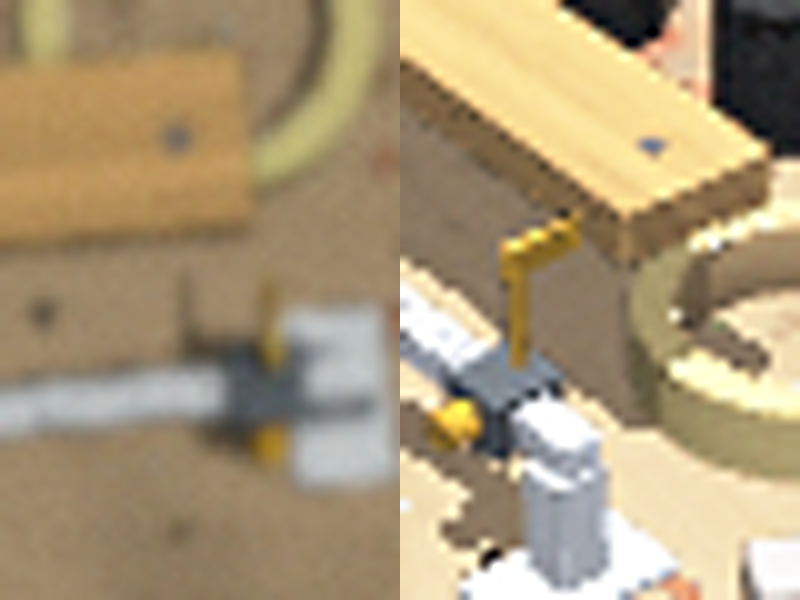

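Run:
```python
from chk import *
print("end proj",proj("scene",np.array([.5558,-.125,.088])),"seen (299.3,222.8)")
for z in(.084,.088,.092):print("tip proj",z,proj("scene",np.array([.516,-.1307,z])),"seen blade end col ~287.4 rows 225.8-229")
for c in((628,215),(767,150)):print("corner",ray("scene",270+(c[0]-400)/10-.45,205+c[1]/10-.45,.088)*1000)
print(ray("scene",299.3,222.8,.088)*1000)
for v in(226,227,227.5,228,229):
    for z in (.086,.088):print(v,z,(ray("scene",287.2,v,z)*1000).round(1))
```

```text
end proj [298.0824147  222.92827751] seen (299.3,222.8)
tip proj 0.084 [286.15575257 230.08766322] seen blade end col ~287.4 rows 225.8-229
tip proj 0.088 [286.12982487 228.7847504 ] seen blade end col ~287.4 rows 225.8-229
tip proj 0.092 [286.10379305 227.47660587] seen blade end col ~287.4 rows 225.8-229
corner [ 535.74791812 -128.95751946   88.        ]
corner [ 582.27481092 -123.42111008   88.        ]
[ 558.74918699 -126.22051226   88.        ]
226 0.086 [ 526.4 -119.1   86. ]
226 0.088 [ 524.9 -121.6   88. ]
227 0.086 [ 524.  -122.9   86. ]
227 0.088 [ 522.5 -125.4   88. ]
227.5 0.086 [ 522.8 -124.8   86. ]
227.5 0.088 [ 521.3 -127.3   88. ]
228 0.086 [ 521.6 -126.7   86. ]
228 0.088 [ 520.1 -129.2   88. ]
229 0.086 [ 519.3 -130.5   86. ]
229 0.088 [ 517.8 -133.    88. ]
```

The last look shows the bar end level with the pointer. The top view puts it about 1 mm short and the coarser scene view about 3 mm past, both inside 6 mm. The bar is flat and held, so I'm handing in.

Run:
```python
from cell import *
s=get_state();print(s["t"],s["width"],abs(s["joint_velocities"]).max());print(finish_job())
```

```text
22.3667 0.04896044102577708 0.06573990207740836
the job is handed in; nothing more can be done
None
```

I sorted both blocks into their nests, slid the bar out to the pointer, and handed the job in at 22.4 s while holding it. The system reports no verdict.

- **Blocks:** the disc block went into the disc-tagged nest and the strip block into the strip-tagged nest. Both were released, and the later pictures show them lying flat inside the walls.
- **Bar:** I gripped it across its width at 50 N and slid it along the beam without lifting it. The last check had it at rest and still gripped. The fingers were 49 mm apart on it. The two views agree on its leading end's height to about 1 mm. The grip's heading was 6.0°, against about 6.2° measured for the bench.
- **Level with the pointer:** my two measurements disagree. The top camera, which I trust more, put the end about 1 mm short. The scene camera, at 4–5 mm per pixel, put it about 3 mm past. Both are inside the 6 mm limit.
- **Centre line:** the pointer tip measured about 40 mm from the bar's middle, where 44 mm was expected, so the bar may lie up to about 4 mm off the centre line (16 mm allowed).
- **Other things on the table:** the pointer showed no shift between pictures. I saw none of the bystanders move, but I did not measure their positions.

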